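Check that the banding wheel's brake lever stops short of its grip bar

TASK

Check the hand brake of the banding wheel: press the red lever in towards the black grip bar with the outside of the fingers until it comes up against its stop, and keep it pressed there for a good two seconds to see that it stays short of the bar. Then take the fingers away so that the lever springs all the way back out. Grasp nothing, do not touch the bar, do not force the lever hard once it has stopped, and leave the clay cup on the wheel, the slip cup and the cutter ring where they stand.

Things in the scene. Friction and masses are not known exactly. Their poses are not given: they have to be found in the camera images.
- wheel_stand: Green cast stand of a small banding wheel, fixed to the table. Origin: on the table top, straight below the middle of the grip bar. x runs level from the bar towards the wheel, y along the bar towards the lever's pivot bracket, z up. Base 12 mm thick, x -30 to 232 mm. The pivot bracket spans x -47 to 11 mm, y 67 to 109 mm, up to z = 103 mm.
- wheel_centre (a point): Centre of the top face of the aluminium wheel disc, which is 150 mm across; 66 mm above the table, 155 mm along x from the stand's origin.
- brake_lever: Steel brake lever with a red sleeve. Origin: on its upright pivot axis, at the lever's mid height, 90 mm above the table; x = -28 mm, y = 80 mm in the stand's frame. Its own -y axis runs along the lever to the free end 165 mm away, -x points out of its outer face (away from the bar), z up; the axes turn with it.
- grip_bar: Black rubber-sleeved round bar, fixed, 22 mm thick, along the y axis of the stand from y = -96 to 72 mm. Origin: mid-bar, on the bar's axis, 90 mm above the table; axes as the stand. Must not be touched.
- lever_sleeve (a point): Centre of the red plastic sleeve on the lever: sleeve 90 mm long, 12 thick, 24 high, with a knob 20 mm across at the free end; 90 mm above the table, 110 mm from the pivot axis. Axes turn with the lever: +y along it to the pivot, -x out of the outer face (the one to press, away from the bar), z up. It swings level about the pivot.
- lever_angle (a joint): Lever angle in rad: 0 fully out, growing as it is pressed towards the bar (counter-clockwise from above). Stop at 0.33 (slightly springy), where the lever is parallel to the bar with an 11 mm gap between them. A spring pushes it out: at the sleeve's centre about 3 N to start, 10 N to reach the stop. Let go, it returns to 0 within a second.
- thrown_cup: Brown leather-hard clay cup, 65 mm across, 62 mm high, loose, standing on the wheel. Origin: centre of its underside.
- slip_cup: Small blue slip cup, 52 mm across, 45 mm high, loose on the table beyond the bracket end of the bar. Origin: centre of its underside.
- cutter_ring: Pale metal cutter ring, 70 mm across, 32 mm high, loose on the table beyond the other end of the bar. Origin: centre of its underside.
Mind the look-alikes: they are no part of the job. Leave any green or purple look-alike of the cutter_ring alone.

How it is judged:
By the outcome, as a careful person would: the job done as asked, in the order asked, and still so for the second after the job is handed in, with the robot touching nothing.
It also fails if it takes over 45 s, if anything falls off the work surface, if the arm or the gripper's body presses on something with over 40 N, if the wrist force passes 120 N, or if a joint passes its speed limit or range.

ROBOT

A 6-joint arm with a two-finger parallel gripper is mounted at the origin on a cart in front of the work surface, level with it; the furniture and walls round the work are solid. World frame = base frame: x ahead of the robot, y to its left, z up, the work surface at z = 0. Lengths are in mm, angles in rad, forces in N, time in s.
With the tool pointing down it reaches from about 275 to 750 mm from the base axis. Payload 10.2 kg.
Tool frame: the origin (TCP) lies where the fingers leave the gripper's body, on its centre line; the fingertips stand 73 mm ahead of it and the grasp point (between the pads) lies 54 mm ahead of it; z points along the fingers, y is the line along which they close (so a half turn about z gives the same grasp; the last joint's range is limited). The gripper opens to 85 mm and grips with 20 to 120 N. Pads are 22 mm wide; open, the fingers measure 114 mm over their backs; the gripper's body (76 mm by 85 mm) begins 54 mm behind the grasp point. The pads swing forward as they close: fully open they stand 13 mm farther back than shut.
Start: joints at [-1.468, 0.313, 1.498, -0, 1.331, -0.223], TCP at [168.022, -497.393, 303.894] pointing down, gripper open.
Joint ranges: [-2.94, 2.94], [-0.97, 2.17], [0.19, 2.56], [-1.23, 4.37], [0.02, 3.11], [-2.88, 2.88]. Speed limits (rad/s): [2.39, 2.39, 3.01, 3.14, 3.14, 3.14].

INTERFACE

Orientations are given as a unit quaternion [w, x, y, z].
In Python, from rig import ctrl gives the robot as it stands.
- The arm moves only by the shell command python3 -m creep 'ROWS' [OPENING] [FORCE]. ROWS is JSON, a list that holds one entry, the list of rows, each a list of 6 numbers: the shift along the world's x, y, z in units of 25 mm (1.0 is 25 mm), then the turn, a rotation vector about the world's x, y, z in units of 5 degrees (1.0 is 5 degrees). In form: [[[x, y, z, ax, ay, az], ...]]. A call has 1 to 20 rows; each row is the pose to reach, as a shift and turn from the pose commanded when the call began; what a row does not reach only later rows make up. A row lasts 1/12 s, in which the tool goes at most 41.7 mm and 7.16 degrees, less where a joint would pass 70% of its speed; a pose out of reach is approached as far as the arm can. A call with a gripper value outside its range is refused whole. OPENING is the finger opening in mm, from 0 to 85.4, set as the call begins (- or left out, the last holds). The fingers move at their own pace and stop on an object; FORCE is the grip in N (left out, the last holds). Time passes only in rows, so rows that repeat a pose let the fingers close. It gives the time, the measured TCP pose, the force, the opening and the grip force at its end, in the units of the state.
- ctrl.sense(): the state, without advancing time (a new reading comes with each control period).
- ctrl.capture(name): name is "side" or "top" or "wrist"; returns a dict with "image" (400x640x3 uint8, red, green, blue), "fx", "fy", "cx", "cy" (pixels), "k1" (the pictures are not rectified: a ray, as slopes to the right and down, at radius r is drawn at 1 + k1 r^2 times it, then the intrinsics apply), "R" (3x3) and "t" (3): a world point X has camera coordinates R X + t. Camera axes: x right, y down, z forward; pixel columns grow to the right and rows downward; lengths in mm; the calibration is good to about 2 mm. A picture is of the moment at which its call begins. There is no depth.
- ctrl.finish_job(): hands the job in; it is judged then, once.
The state is a dict: "time_s": time; "joints": joint angles; "dq": joint speeds; "tau": joint torques, N m; "eef_pos": TCP position; "ee_rot": TCP orientation; "force": force on the tool from outside, world axes, zero at the start; "wrist_torque": the same for the moment, N m; "grip_width": opening from 0.0 (shut) to 1.0 (fully open); "grip_force": force on a finger pad.
Only numpy, scipy, OpenCV 4.12 (cv2) and the standard library are available. Lean on these libraries where they do the work, as an engineer would, in place of code of your own. Each camera call takes 0.05 s, during which the arm holds its last target. There are 200 camera calls.

## Working session

There is one attempt and no reset: what is moved stays moved. The work goes in short steps, Python scripts to look and compute and a shell command to move; the robot and the scene stay as the last step left them, time stands still between calls to the robot, and variables do not carry over. Pictures are saved under pics/ and viewed, at most 10 in all, crops included, and the job is handed in when it is done.

```bash
mkdir -p pics; cat > h.py <<'E'
import numpy as np, cv2
from rig import ctrl
def ray(c,u,v):
    p=cv2.undistortPoints(np.array([[[u,v]]],float),np.array([[c["fx"],0,c["cx"]],[0,c["fy"],c["cy"]],[0,0,1]]),np.array([c["k1"],0,0,0,0.]))[0,0]
    R=np.array(c["R"]);t=np.array(c["t"])
    return -R.T@t, R.T@np.array([p[0],p[1],1])
def onz(c,u,v,z):
    o,d=ray(c,u,v); return o+d*(z-o[2])/d[2]
E
python3 - <<'E'
from h import *
for n in ["top","side"]:
    c=ctrl.capture(n); cv2.imwrite(f"pics/{n}0.png",c["image"][:,:,::-1])
    print(n,c["fx"],c["k1"],-np.array(c["R"]).T@c["t"],np.array(c["R"])[2])
print(ctrl.sense())
E
```

```text
top 514.0729348984515 -0.15604968604472969 [ 463.62600028   43.15566357 1416.22212268] [ 0.08060307 -0.00603729 -0.996728  ]
side 426.0201710818731 -0.09798600558967634 [ 585.80910613 -668.989071    740.76268242] [-0.03564316  0.73217653 -0.68018166]
{'time_s': 0.1, 'joints': array([-1.46836116e+00,  3.13362935e-01,  1.49834958e+00,  1.21264634e-05,
        1.33099585e+00, -2.23387073e-01]), 'dq': array([-0.00063395, -0.00049287, -0.00204287, -0.00063897, -0.00092521,
        0.00043498]), 'tau': array([ 2.99748950e-03, -4.12895429e+01, -2.60140979e+01, -1.32220566e-04,
        3.03130590e-03,  3.19299591e-05]), 'eef_pos': array([ 168.02783222, -497.23083954,  303.41251837]), 'ee_rot': array([-5.56480995e-04,  9.86759387e-01,  1.62190014e-01,  3.95945221e-05]), 'force': array([-0.07432042, -0.18327622,  0.25353069]), 'wrist_torque': array([-0.00632916,  0.0018846 ,  0.00193766]), 'grip_force': 0.0, 'grip_width': 1.003172426628225}
```

View pics/top0.png

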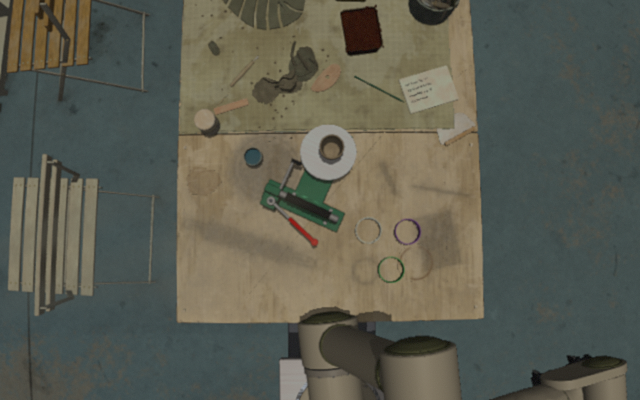

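View pics/side0.png

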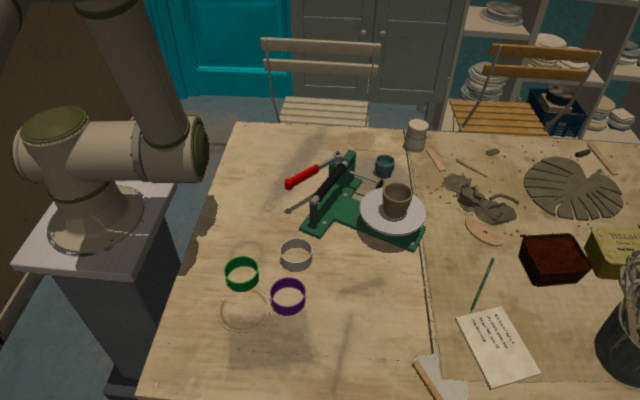

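The top view shows the lever's pivot near (271,200) and its red knob near (315,243). The black bar runs (283,195) to (338,217), the wheel is at (328,152) and the true (pale) ring at (367,231). Green and purple look-alikes sit below and to the right of it. The side view agrees.

```bash
python3 - <<'E'
from h import *
out={}
for n in ["top","side"]:
    c=ctrl.capture(n); im=c["image"]; hsv=cv2.cvtColor(im,cv2.COLOR_RGB2HSV)
    m=(((hsv[...,0]<6)|(hsv[...,0]>174))&(hsv[...,1]>190)&(hsv[...,2]>110)).astype(np.uint8)
    k,l,s,cen=cv2.connectedComponentsWithStats(m)
    for i in range(1,k):
        if s[i,4]>60:
            ys,xs=np.where(l==i); P=np.c_[xs,ys].astype(float); d=np.linalg.svd(P-P.mean(0),full_matrices=False)[2][0]
            q=(P-P.mean(0))@d; a,b=P.mean(0)+d*q.min(),P.mean(0)+d*q.max()
            print(n,s[i],a,b,onz(c,*a,90),onz(c,*b,90))
    if n=="top":
        w=((hsv[...,1]<30)&(hsv[...,2]>150)).astype(np.uint8); w[:, :290]=0;w[:,370:]=0;w[:115]=0;w[195:]=0
        ct=max(cv2.findContours(w,0,1)[0],key=cv2.contourArea); e=cv2.fitEllipse(cv2.convexHull(ct)); W=onz(c,*e[0],66);print("wheel",e,W)
    g=((abs(hsv[...,0].astype(int)-75)<15)&(hsv[...,1]>100)).astype(np.uint8)
    x0,y0=(230,120) if n=="top" else (270,120)
    crop=im[y0:y0+150,x0:x0+200]; cv2.imwrite(f"pics/{n}c.png",cv2.resize(crop[:,:,::-1],(800,600),interpolation=cv2.INTER_CUBIC))
c=ctrl.capture("top")
for p in [(271,200),(281,192),(338,217),(297,162),(367,231)]: print(p,onz(c,*p,90)[:2],onz(c,*p,32)[:2])
E
```

```text
top [289 219  23  21  73] [289.2794053  218.69461179] [311.21555523 238.76439951] [531.5600739 122.4165909  90.       ] [479.25158926  66.20230936  90.        ]
wheel ((327.9510803222656, 151.41261291503906), (52.893436431884766, 54.03203201293945), 98.1900634765625) [710.91761307  20.13290471  66.        ]
side [285 165  33  19 132] [316.66308086 165.38082872] [285.25616022 182.47075702] [532.46303154 130.93525367  90.        ] [464.64774259  62.83902185  90.        ]
(271, 200) [580.51165778 169.60777864] [585.62344714 175.13794025]
(281, 192) [601.08572608 143.56365058] [607.09728626 147.9548179 ]
(338, 217) [534.69144382  -3.48754876] [537.79936643  -5.5274079 ]
(297, 162) [679.32479728 101.58489977] [688.7580061 104.1402   ]
(367, 231) [497.69695006 -77.97446002] [499.18698333 -83.27187366]
```

View pics/topc.png

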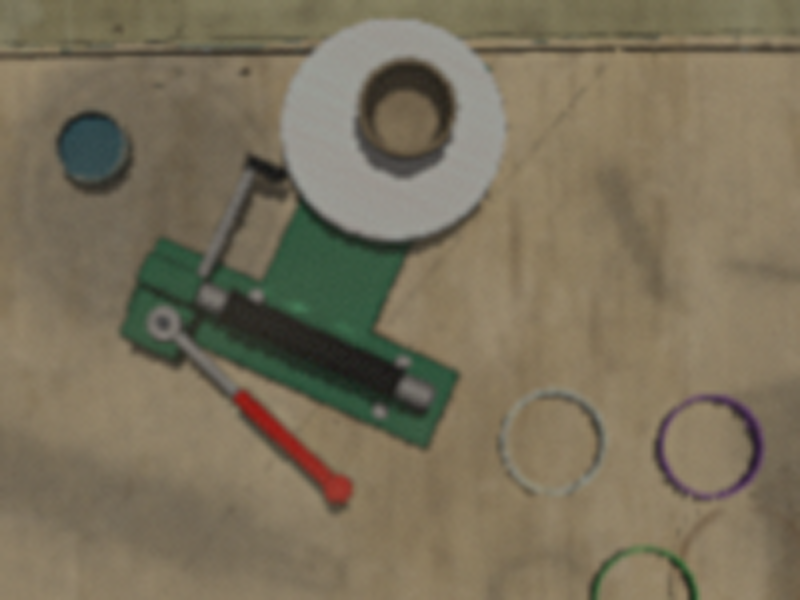

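View pics/sidec.png

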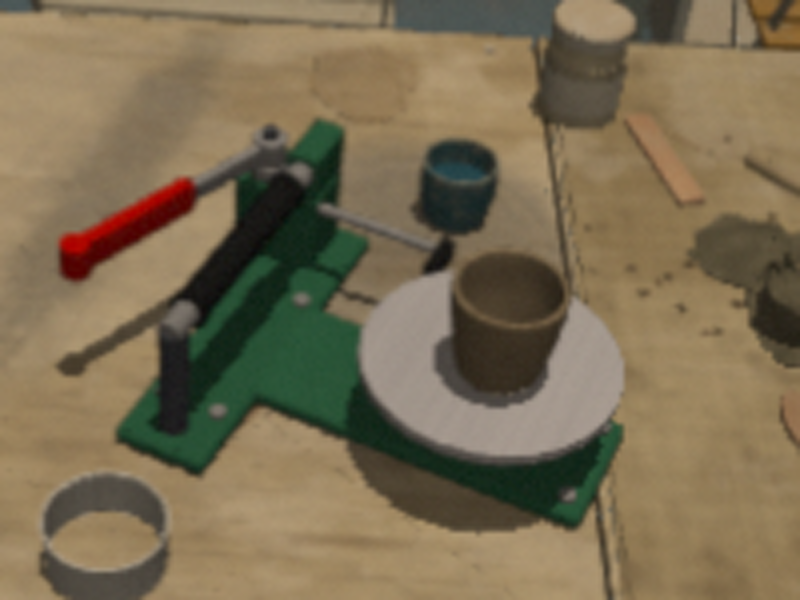

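The crops give a consistent stand frame: yaw about -24°, pivot near (578,168) and sleeve centre near (503,88). I'll shut the fingers and move above a spot about 50 mm outside the sleeve, with the fingers' flat side facing the lever.

```bash
python3 -m creep '[[[11.92,24.76,-1.76,0,0,23.64],[11.92,24.76,-1.76,0,0,23.64],[11.92,24.76,-1.76,0,0,23.64],[11.92,24.76,-1.76,0,0,23.64],[11.92,24.76,-1.76,0,0,23.64],[11.92,24.76,-1.76,0,0,23.64],[11.92,24.76,-1.76,0,0,23.64],[11.92,24.76,-1.76,0,0,23.64],[11.92,24.76,-1.76,0,0,23.64],[11.92,24.76,-1.76,0,0,23.64],[11.92,24.76,-1.76,0,0,23.64],[11.92,24.76,-1.76,0,0,23.64],[11.92,24.76,-1.76,0,0,23.64],[11.92,24.76,-1.76,0,0,23.64],[11.92,24.76,-1.76,0,0,23.64],[11.92,24.76,-1.76,0,0,23.64],[11.92,24.76,-1.76,0,0,23.64],[11.92,24.76,-1.76,0,0,23.64],[11.92,24.76,-1.76,0,0,23.64],[11.92,24.76,-1.76,0,0,23.64]]]' 0 20
python3 - <<'E'
from h import *
s=ctrl.sense(); print(s["joints"],s["eef_pos"],s["ee_rot"],s["grip_width"])
c=ctrl.capture("wrist"); cv2.imwrite("pics/w1.png",c["image"][:,:,::-1])
im=c["image"]; hsv=cv2.cvtColor(im,cv2.COLOR_RGB2HSV)
m=(((hsv[...,0]<6)|(hsv[...,0]>174))&(hsv[...,1]>170)&(hsv[...,2]>80)).astype(np.uint8)
k,l,st,cen=cv2.connectedComponentsWithStats(m);i=1+st[1:,4].argmax();ys,xs=np.where(l==i)
r=cv2.minAreaRect(np.c_[xs,ys].astype(np.float32)); b=cv2.boxPoints(r);print(st[i],b)
for p in b: print(onz(c,*p,90)[:2])
print(-np.array(c["R"]).T@c["t"])
E
```

```text
time_s: 1.92
eef_pos: [465.7, 121.1, 259.8]
ee_rot: [-0.0, 0.368, 0.93, -0.0]
force: [0.1, -0.6, -0.7]
grip_width: -0.002
grip_force: 0.0
[ 1.03133654e-02  2.58279991e-01  1.69105015e+00 -3.02415445e-04
  1.19272745e+00 -8.06230286e-01] [465.74146876 121.05836555 259.80344725] [-1.62150851e-04  3.68198336e-01  9.29747230e-01 -2.17933373e-04] -0.002078998442626388
[254 248  40  20 506] [[253.49434 266.6302 ]
 [254.32454 247.53586]
 [293.034   249.21887]
 [292.2038  268.3132 ]]
[472.88871644  39.68533835]
[461.06185289  53.29171589]
[484.18478108  75.76723067]
[496.50719912  62.63473066]
[410.81446879 172.9112053  329.18911932]
```

View pics/w1.png

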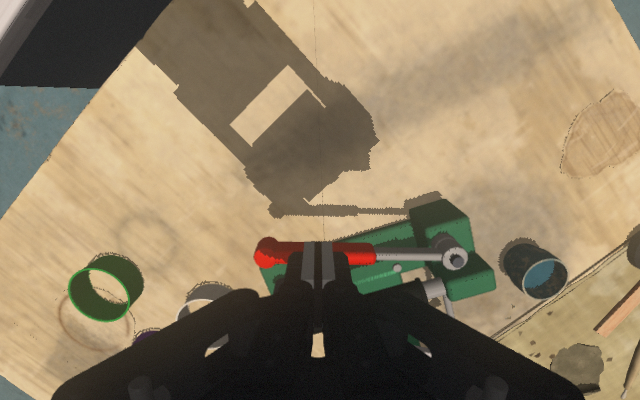

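The wrist view shows the lever lying level across the image: knob at (265,250), inner sleeve end at (376,253), pivot hub at (455,258). The closed fingers sit over the middle of the sleeve.

```bash
python3 - <<'E'
from h import *
c=ctrl.capture("wrist")
for n,p,z in [("knob",(265,250),100),("sleeve inner end",(376,253),96),("pivot",(455,258),102),("outer edge L",(285,242),98),("outer edge R",(370,243),98)]:
    print(n,onz(c,*p,z)[:2].round(1))
piv=onz(c,455,258,102)[:2]; k=onz(c,265,250,100)[:2]; d=(k-piv)/np.linalg.norm(k-piv)
a=np.degrees(np.arctan2(d[1],d[0]));u=np.array([-d[1],d[0]]);print("len",np.linalg.norm(k-piv),"ang",a,"u",u)
for th in [0,.1,.2,.3,.33]:
    C,S=np.cos(th),np.sin(th);R=np.array([[C,-S],[S,C]])
    print(th,(piv+R@d*110-R@u*17).round(1))
E
```

```text
knob [466.4  62.6]
sleeve inner end [531.3 124.7]
pivot [575.6 169.5]
outer edge L [472.9  78.4]
outer edge R [520.1 127.4]
len 152.83023442672476 ang -135.6285276466451 u [ 0.69930752 -0.71482095]
0 [485.1 104.7]
0.1 [492.  96.]
0.2 [499.8  88. ]
0.3 [508.3  80.8]
0.33 [511.   78.9]
```

Now I'll descend outside the lever, to fingertips at about z = 82.

```bash
python3 -m creep '[[[0,0,-1,0,0,0],[0,0,-2,0,0,0],[0,0,-3,0,0,0],[0,0,-3.8,0,0,0],[0,0,-4.2,0,0,0],[0,0,-4.2,0,0,0],[0,0,-4.2,0,0,0]]]'
python3 - <<'E'
from h import *
c=ctrl.capture("side"); im=c["image"][110:260,240:440]; cv2.imwrite("pics/s2.png",cv2.resize(im[:,:,::-1],(800,600)))
E
```

```text
time_s: 2.6
eef_pos: [466.3, 121.2, 155.6]
ee_rot: [0.0, 0.368, 0.93, 0.0]
force: [0.3, 0.2, -0.1]
grip_width: -0.0
grip_force: 0.0
```

View pics/s2.png

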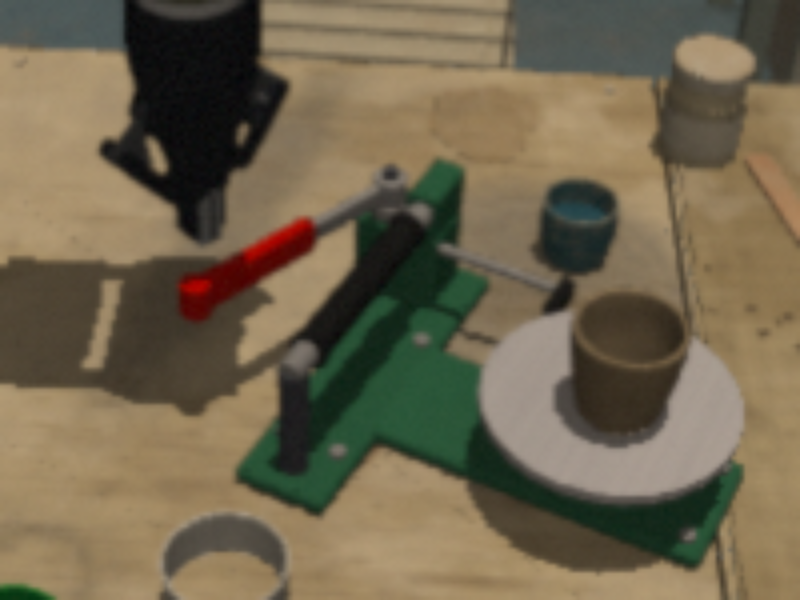

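The tips hang just outside the lever by the middle of the sleeve (crop pixel 205,240), clear of everything. Next I'll press gently along the arc and watch the force.

```bash
python3 -m creep '[[[0.2,-0.17,0,0,0,0],[0.4,-0.35,0,0,0,0],[0.6,-0.53,0,0,0,0],[0.75,-0.66,0,0,0,0],[0.85,-0.77,0,0,0,0.3],[0.95,-0.9,0,0,0,0.7],[1.05,-1.02,0,0,0,1.1],[1.15,-1.13,0,0,0,1.5],[1.25,-1.23,0,0,0,1.9],[1.35,-1.33,0,0,0,2.3],[1.35,-1.33,0,0,0,2.3],[1.35,-1.33,0,0,0,2.3]]]'
python3 - <<'E'
from h import *
c=ctrl.capture("side"); im=c["image"]; cv2.imwrite("pics/s3.png",cv2.resize(im[110:260,240:440,::-1],(800,600)))
E
```

```text
time_s: 3.65
eef_pos: [499.5, 88.4, 154.9]
ee_rot: [-0.001, 0.273, 0.962, 0.0]
force: [-4.7, 3.7, 3.9]
grip_width: 0.002
grip_force: 2.7
```

View pics/s3.png

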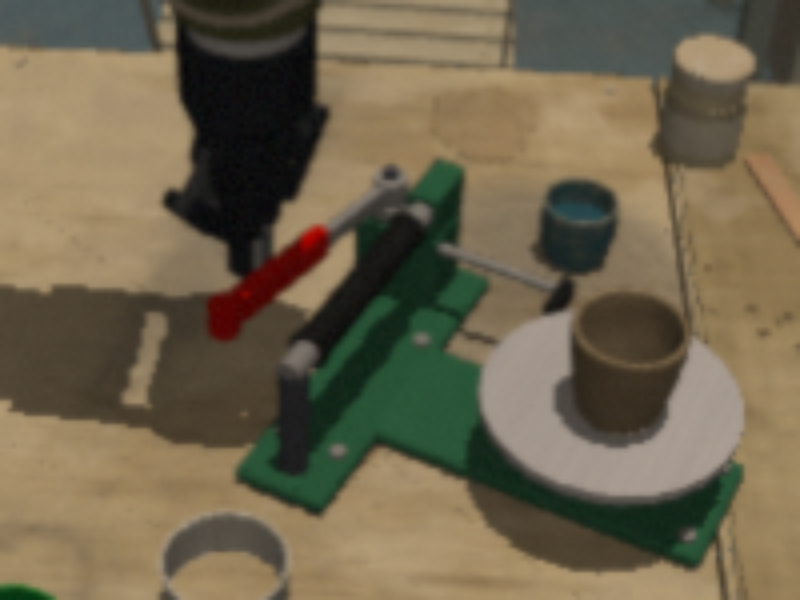

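The lever follows at about 6 N and is roughly half in. I'll continue in small steps.

```bash
python3 -m creep '[[[0.1,-0.07,0,0,0,0.3],[0.2,-0.14,0,0,0,0.6],[0.3,-0.19,0,0,0,0.9],[0.36,-0.22,0,0,0,1.0],[0.36,-0.22,0,0,0,1.0]]]'
python3 -m creep '[[[0.05,-0.025,0,0,0,0.15],[0.1,-0.05,0,0,0,0.3],[0.1,-0.05,0,0,0,0.3]]]'
```

```text
time_s: 4.12
eef_pos: [507.8, 82.7, 154.5]
ee_rot: [-0.002, 0.231, 0.973, -0.0]
force: [-8.3, 0.5, 4.4]
grip_width: -0.001
grip_force: 3.7
time_s: 4.37
eef_pos: [510.1, 81.4, 154.4]
ee_rot: [-0.002, 0.218, 0.976, -0.001]
force: [-8.3, 0.3, 3.1]
grip_width: -0.001
grip_force: 4.0
```

```bash
python3 -m creep '[[[0.05,-0.025,0,0,0,0.15],[0.1,-0.05,0,0,0,0.3],[0.1,-0.05,0,0,0,0.3]]]'
python3 -m creep '[[[0.05,-0.025,0,0,0,0],[0.07,-0.035,0,0,0,0],[0.07,-0.035,0,0,0,0]]]'
```

```text
time_s: 4.62
eef_pos: [512.4, 80.2, 154.3]
ee_rot: [-0.003, 0.205, 0.979, -0.001]
force: [-9.4, -0.5, 2.9]
grip_width: -0.0
grip_force: 4.3
time_s: 4.87
eef_pos: [514.0, 79.3, 154.3]
ee_rot: [-0.003, 0.205, 0.979, -0.001]
force: [-10.2, -0.6, 4.2]
grip_width: -0.0
grip_force: 4.5
```

```bash
for i in 1; do python3 -m creep '[[[0.05,-0.025,0,0,0,0],[0.05,-0.025,0,0,0,0],[0.05,-0.025,0,0,0,0]]]'; done
python3 - <<'E'
from h import *
c=ctrl.capture("top"); im=c["image"]; cv2.imwrite("pics/t4.png",cv2.resize(im[150:270,230:390,::-1],(800,600),interpolation=cv2.INTER_CUBIC))
c=ctrl.capture("side"); im=c["image"]; cv2.imwrite("pics/s4.png",cv2.resize(im[110:230,240:400,::-1],(800,600),interpolation=cv2.INTER_CUBIC))
E
```

```text
time_s: 5.12
eef_pos: [515.2, 78.7, 154.3]
ee_rot: [-0.003, 0.205, 0.979, -0.001]
force: [-10.3, -0.7, 3.5]
grip_width: 0.003
grip_force: 4.6
```

View pics/s4.png

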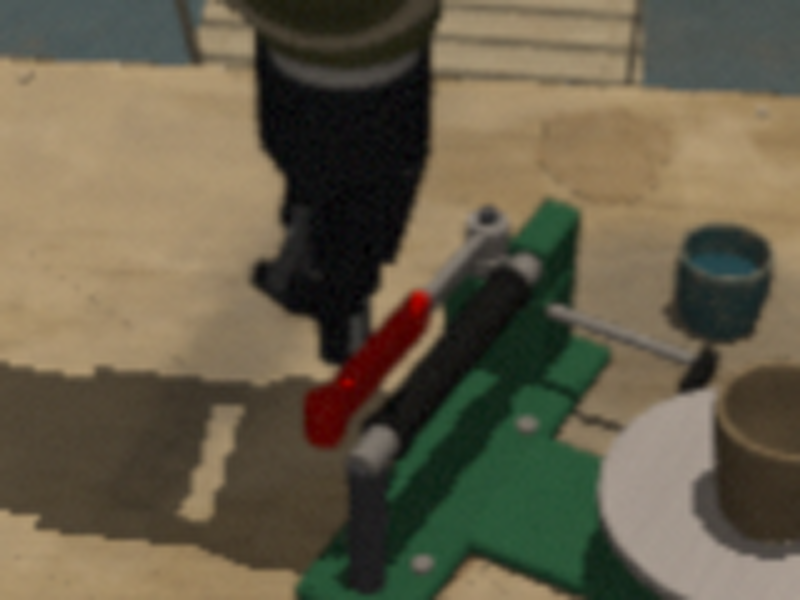

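The lever is nearly parallel to the bar, with a gap still visible. I'll keep stepping about 1.4 mm at a time until the force climbs sharply.

```bash
python3 -m creep '[[[0.05,-0.025,0,0,0,0],[0.05,-0.025,0,0,0,0],[0.05,-0.025,0,0,0,0]]]'
```

```text
time_s: 5.47
eef_pos: [516.4, 78.1, 154.3]
ee_rot: [-0.003, 0.205, 0.979, -0.001]
force: [-10.3, -0.5, 5.0]
grip_width: -0.003
grip_force: 4.8
```

```bash
python3 -m creep '[[[0.05,-0.025,0,0,0,0],[0.05,-0.025,0,0,0,0],[0.05,-0.025,0,0,0,0]]]'
```

```text
time_s: 5.72
eef_pos: [516.9, 77.9, 154.2]
ee_rot: [-0.004, 0.205, 0.979, -0.001]
force: [-15.9, 1.9, 7.2]
grip_width: -0.001
grip_force: 7.5
```

The force jumped from 10 to 16 N while motion nearly stopped, so the lever is on its stop. I'll hold here for 3 s.

```bash
python3 -m creep '[[[0,0,0,0,0,0],[0,0,0,0,0,0],[0,0,0,0,0,0],[0,0,0,0,0,0],[0,0,0,0,0,0],[0,0,0,0,0,0],[0,0,0,0,0,0],[0,0,0,0,0,0],[0,0,0,0,0,0],[0,0,0,0,0,0],[0,0,0,0,0,0],[0,0,0,0,0,0],[0,0,0,0,0,0],[0,0,0,0,0,0],[0,0,0,0,0,0],[0,0,0,0,0,0],[0,0,0,0,0,0],[0,0,0,0,0,0]]]'
python3 -m creep '[[[0,0,0,0,0,0],[0,0,0,0,0,0],[0,0,0,0,0,0],[0,0,0,0,0,0],[0,0,0,0,0,0],[0,0,0,0,0,0],[0,0,0,0,0,0],[0,0,0,0,0,0],[0,0,0,0,0,0],[0,0,0,0,0,0],[0,0,0,0,0,0],[0,0,0,0,0,0],[0,0,0,0,0,0],[0,0,0,0,0,0],[0,0,0,0,0,0],[0,0,0,0,0,0],[0,0,0,0,0,0],[0,0,0,0,0,0]]]'
python3 - <<'E'
from h import *
c=ctrl.capture("side"); im=c["image"]; cv2.imwrite("pics/s5.png",cv2.resize(im[110:230,240:400,::-1],(800,600),interpolation=cv2.INTER_CUBIC))
E
```

```text
time_s: 7.22
eef_pos: [516.9, 77.9, 154.3]
ee_rot: [-0.004, 0.205, 0.979, -0.001]
force: [-15.7, 1.1, 7.9]
grip_width: 0.001
grip_force: 7.4
time_s: 8.72
eef_pos: [516.9, 77.9, 154.3]
ee_rot: [-0.004, 0.205, 0.979, -0.001]
force: [-15.8, 2.2, 6.8]
grip_width: 0.0
grip_force: 7.4
```

View pics/s5.png

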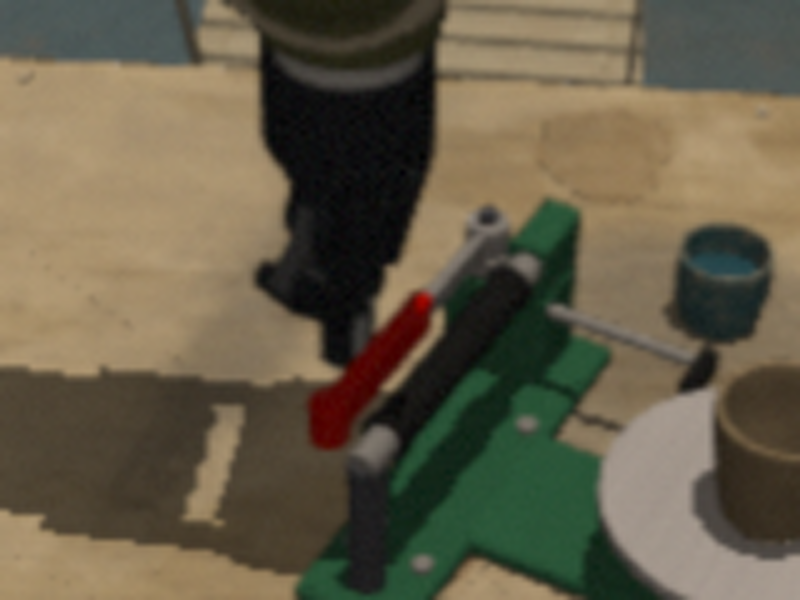

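The lever held steady at the stop for 3 s, parallel to the bar with the gap open. Now I'll back out along the arc, then lift.

```bash
python3 -m creep '[[[-0.15,0.07,0,0,0,-0.3],[-0.35,0.18,0,0,0,-0.9],[-0.6,0.36,0,0,0,-1.6],[-0.85,0.6,0,0,0,-2.4],[-1.1,0.85,0,0,0,-3.1],[-1.35,1.12,0,0,0,-3.7],[-1.7,1.45,0,0,0,-3.8],[-2.1,1.8,0,0,0,-3.8],[-2.5,2.2,0,0,0,-3.8],[-2.9,2.55,0,0,0,-3.8],[-2.9,2.55,1,0,0,-3.8],[-2.9,2.55,2,0,0,-3.8],[-2.9,2.55,3,0,0,-3.8],[-2.9,2.55,4,0,0,-3.8],[-2.9,2.55,4,0,0,-3.8],[-2.9,2.55,4,0,0,-3.8],[-2.9,2.55,4,0,0,-3.8],[-2.9,2.55,4,0,0,-3.8],[-2.9,2.55,4,0,0,-3.8],[-2.9,2.55,4,0,0,-3.8]]]'
python3 - <<'E'
from h import *
c=ctrl.capture("side"); im=c["image"]; cv2.imwrite("pics/s6.png",im[100:330,200:480,::-1])
hsv=cv2.cvtColor(im,cv2.COLOR_RGB2HSV)
m=(((hsv[...,0]<6)|(hsv[...,0]>174))&(hsv[...,1]>190)&(hsv[...,2]>110)).astype(np.uint8)
k,l,s,_=cv2.connectedComponentsWithStats(m); print([x for x in s[1:].tolist() if x[4]>60])
E
```

```text
time_s: 10.43
eef_pos: [446.6, 141.4, 254.2]
ee_rot: [-0.001, 0.364, 0.932, -0.0]
force: [-0.9, -0.8, -0.0]
grip_width: 0.0
grip_force: 0.0
[[285, 165, 33, 19, 137]]
```

View pics/s6.png

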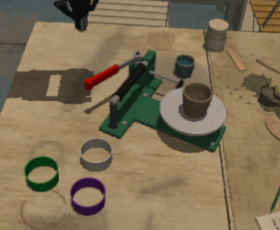

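The lever is back fully out: its red blob has the same box as at the start (285,165, 33x19). Nothing else has moved.

```bash
python3 -c "
from rig import ctrl; print(ctrl.finish_job())"
```

```text
the job is handed in; nothing more can be done
None
```

The brake lever was pressed to its stop with the outside of the closed fingers and held there for 3 s at about 16 N; it stayed short of the bar, sprang fully back out on release, and the job is handed in with the cups and ring unmoved in the last picture.

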